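Take the left-hand-threaded nut off a polishing spindle

ROBOT

A 6-joint arm with a two-finger parallel gripper is mounted at the origin on the work surface. World frame = base frame: x ahead of the robot, y to its left, z up, the work surface at z = 0. Lengths are in mm, angles in rad, forces in N, time in s.
With the tool pointing down it reaches from about 300 to 775 mm from the base axis. Payload 14.6 kg.
Tool frame: the origin (TCP) lies midway between the tips of the shut fingers; the grasp point (between the pads) lies 19 mm behind it; y points along the fingers, x is the direction in which the jaws open and shut, and the axes are right-handed (so a half turn about y gives the same grasp; the last joint's range is limited). The gripper opens to 94 mm and grips with 3 to 60 N. Pads are 16 mm wide; open, the fingers measure 119 mm over their backs; the gripper's body (75 mm by 177 mm) begins 78 mm behind the grasp point.
Start: joints at [1.155, 0.3, 1.521, -0, 1.321, -0.067], TCP at [187.971, 516.872, 205.446] pointing down, gripper open.
Joint ranges: [-3.03, 3.03], [-0.79, 2.21], [0.23, 2.52], [-1.04, 4.18], [0, 3.07], [-2.55, 2.55]. Speed limits (rad/s): [2.22, 2.22, 2.57, 3.14, 3.14, 3.14].

INTERFACE

Orientations are given as [roll, pitch, yaw] about the fixed x, y, z axes, in that order (R = Rz(yaw) Ry(pitch) Rx(roll)).
In Python, from cell import manip gives the robot as it stands.
- The arm moves only by the tool servo_tool, never from a script. Its argument "commands" is a list of rows, each an object with "dp": the shift along the tool's x, y, z in mm, a list of three; "turn": the turn, a rotation vector about the tool's x, y, z in degrees, a list of three. A call has 1 to 5 rows; each row is the pose to reach, as a shift and turn from the pose measured when the call began, along the tool's axes at that moment; what a row does not reach only later rows make up. A row lasts 1/12 s, in which the tool goes at most 41.7 mm and 7.16 degrees, less where a joint would pass 70% of its speed; a pose out of reach is approached as far as the arm can. A call with a gripper value outside its range is refused whole. "grip" is the gripper command: -1 is fully open, 1 is shut, values between are in proportion, set as the call begins (left out, the last holds). The fingers move at their own pace and stop on an object; "force" is the grip in N (left out, the last holds). Time passes only in rows, so rows that repeat a pose let the fingers close. It gives the time, the measured TCP pose, the force and the opening at its end, in the units of the state.
- manip.read_state(): the state, without advancing time (a new reading comes with each control period).
- manip.camera(name): name is "scene" or "top" or "wrist"; returns a dict with "img" (420x560x3 uint8, red, green, blue), "depth" (420x560 float32, mm along the optical axis (not along the pixel's ray), 0 where there is no reading), "K" (3x3 intrinsics, pixels), "R" (3x3) and "t" (3): a world point X has camera coordinates R X + t; the wrist camera has in their place "hand_eye" (4x4, takes a point from camera to tool coordinates, whose origin is the TCP and whose axes are the tool frame's). Camera axes: x right, y down, z forward; pixel columns grow to the right and rows downward; lengths in mm; the calibration is good to about 2 mm. A picture is of the moment at which its call begins: read the wrist's pose just before it.
- manip.sign_off(): hands the job in, once; it reports no verdict.
The state is a dict: "clock": time; "joints": joint angles; "qd": joint speeds; "effort": joint torques, N m; "eef_pos": TCP position; "eef_rot": TCP orientation; "wrist_force": force on the tool from outside, world axes, zero at the start; "moment": the same for the moment, N m; "finger_gap": finger opening in mm.
Only numpy, scipy, OpenCV 4.12 (cv2) and the standard library are available. Lean on these libraries where they do the work, as an engineer would, in place of code of your own. Each camera call takes 0.05 s, during which the arm holds its last target.

TASK

Take the brass hexagon nut off the upright spindle of the polisher so that its wheel can be changed: it has a left-hand thread, so it unscrews clockwise as seen from above. Unscrew it gently, letting it climb without forcing it; when it runs off the thread, lift it lightly against the slotted safety catch near the spindle's end and keep turning clockwise until you feel it pass the slots, then lift it straight off and set it down standing upright in the aluminium parts tray, disturbing nothing else.

Things in the scene. Friction and masses are not known exactly. Their poses are not given: they have to be found in the camera images.
- nut: Brass hexagon nut, 42 mm across flats, 28 mm tall, 0.13 to 0.25 kg, screwed on the spindle. Origin: centre of its underside; z up along its axis. The three pairs of opposite flats face along its +x/-x axis and at 60 and 120 degrees to it. Two lugs inside, on its +x and -x sides, run in the thread. Over 30 N between nut and spindle spoils it, sideways and twisting included.
- polisher: Cream round polisher housing (170 mm diameter, 86 mm high), fixed to the bench at any yaw, with an upright spindle that cannot turn. Origin: centre of its underside, on the spindle axis; z up. On top lies a felt-coloured wheel of 120 mm diameter, its top face 112 mm above the origin, fixed. The seated nut's underside is 120 to 121 mm above the origin.
- washer: Springy steel washer under the nut, 54 mm diameter, 2.5 mm thick, origin at the centre of its underside. It pushes the nut up with about 6 N at the start, fading to about 2 N over its 4 mm of travel, so the thread turns under load.
- spindle_end (a point): Top end of the spindle (18 mm diameter), 158 mm above the polisher's origin. Its safety catch lies 3 mm below: two dark bars bent round the spindle, with two opposite 65-degree gaps at a hidden angle. The nut's lugs meet the bars when it has risen 17 mm and are past them at 24 mm; they pass only in the gaps: over about 0.5 rad of turning, whose middle is 2.3 to 4.9 rad clockwise of the start.
- nut_seat (a point): Point on the spindle axis where the nut's underside sits, 120 mm above the polisher's origin. LEFT-HAND two-start thread, 18 mm per turn: clockwise from above the nut rises 2.9 mm per rad, and after 2.2 rad (6 mm) it has run off the thread and can be lifted to the catch. Play: 2 mm up and down, 1 mm sideways. Released on the thread it stays; released above, it drops back onto it.
- tray: Fixed square aluminium parts tray, 150 x 150 mm outside, rim 16 mm high, walls and floor 4 mm thick, empty. Origin: centre of its underside.
- jar: Bystander: white plastic jar with black cap, 52 mm diameter, 60 mm tall, standing loose. Origin: centre of its underside.
- compound_bar: Bystander: loose brown bar of polishing compound, 100 x 35 x 30 mm, lying on the bench. Origin: centre of its underside, x along its length.
- screwdriver: Bystander: loose screwdriver with black handle lying on the bench, x along its length.
Things that resemble listed ones, but are neither listed nor needed, are in the scene too. Of the things that look like the tray, the middle-sized one is meant.

How it is judged:
By the outcome, as a careful person would: the job done as asked, in the order asked, and still so for the second after the job is handed in, with the robot touching nothing.
It also fails if it takes over 72 s, if anything falls off the work surface, if the arm or the gripper's body presses on something with over 40 N, if the wrist force passes 120 N, or if a joint passes its speed limit or range.

## Working session

There is one attempt and no reset: what is moved stays moved. The work goes in short steps, Python scripts to look and compute and a tool call to move; the robot and the scene stay as the last step left them, time stands still between calls to the robot, and variables do not carry over. Pictures are saved under pics/ and viewed, and the job is handed in when it is done.

Besides the shell and the picture viewer there is one more tool, called after "Emit:" by a JSON object that holds its "fn" and its "kwargs", one argument or row to a line. servo_tool: Moves the arm, as the interface text tells. Its arguments: {"type":"object","properties":{"commands":{"type":"array","items":{"type":"object","properties":{"dp":{"type":"array","items":{"type":"number"}},"turn":{"type":"array","items":{"type":"number"}}}}},"grip":{"type":"number"},"force":{"type":"number"}},"required":["commands"]}

```bash
ls; mkdir -p pics
python3 - <<'E'
from cell import manip
import cv2
s=manip.read_state(); print(s)
for n in ["scene","top"]:
    c=manip.camera(n); cv2.imwrite(f"pics/{n}0.png",c["img"][:,:,::-1]); print(n,c["K"],c["R"],c["t"])
E
```

```text
pics
{'clock': 0.0, 'joints': array([ 1.15541015e+00,  3.00472671e-01,  1.52158230e+00, -5.41672935e-07,
        1.32067857e+00, -6.66115242e-02]), 'qd': array([ 0.00132753, -0.00138577,  0.00232717, -0.00083529,  0.0011787 ,
        0.0002054 ]), 'effort': array([-2.99466432e-03, -5.31803441e+01, -3.52725613e+01,  7.07658869e-02,
        2.45872897e-02, -1.16443448e-04]), 'eef_pos': array([187.86510175, 516.64595783, 204.88494962]), 'eef_rot': array([-1.57072091e+00,  1.13838709e-03,  1.22202185e+00]), 'wrist_force': array([-0.07617033,  0.11648074,  0.35249237]), 'moment': array([ 0.04272284, -0.03591636,  0.05466519]), 'finger_gap': 93.80327302758903}
scene [[433.21372311   0.         283.9033862 ]
 [  0.         433.21372311 210.10587116]
 [  0.           0.           1.        ]] [[ 0.51491636  0.85716554 -0.0113305 ]
 [ 0.65879844 -0.40414115 -0.63455066]
 [-0.54849408  0.319276   -0.77279821]] [-157.69125177 -285.3024986  1432.59956149]
top [[395.4722421    0.         283.21874555]
 [  0.         395.4722421  211.93812581]
 [  0.           0.           1.        ]] [[-0.09344668 -0.99562337 -0.00134798]
 [-0.97443877  0.091736   -0.20506973]
 [ 0.20429588 -0.01784956 -0.97874644]] [-78.10710116 508.63554103 917.86181474]
```

View pics/scene0.png

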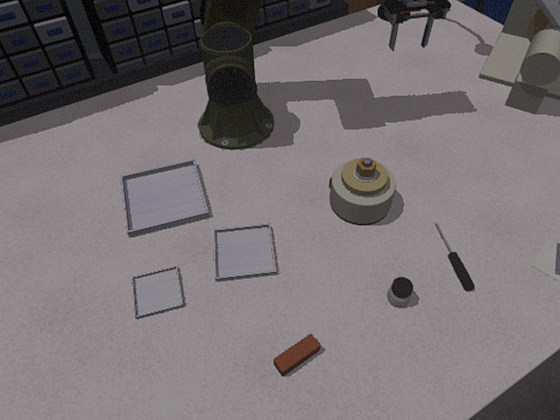

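View pics/top0.png

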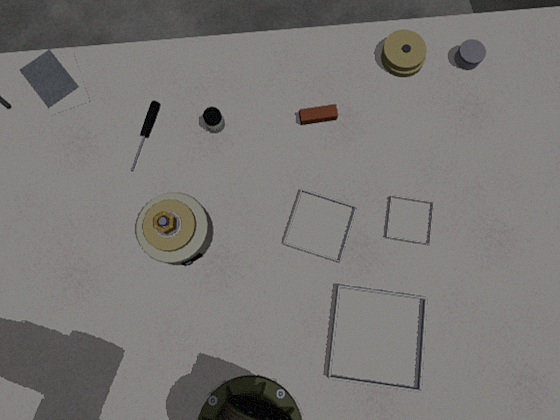

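Three tray-like items in the top view: (376,335) large, (319,225) medium and (409,220) small. The medium one should be the 150 mm tray. The polisher with the nut is at (165,222). I'll measure these and check them in enlarged crops.

```bash
cat > h.py <<'E'
import numpy as np,cv2
from cell import manip
from scipy.spatial.transform import Rotation as Ro
def world(c):
    h,w=c["depth"].shape; u,v=np.meshgrid(np.arange(w),np.arange(h)); d=c["depth"].astype(float)
    K=c["K"]; P=np.stack([(u-K[0,2])/K[0,0]*d,(v-K[1,2])/K[1,1]*d,d],-1)
    X=(P-c["t"])@c["R"]; X[d==0]=np.nan; return X
def atz(c,u,v,z):
    K=c["K"];r=c["R"].T@np.array([(u-K[0,2])/K[0,0],(v-K[1,2])/K[1,1],1]);o=-c["R"].T@c["t"]
    return o+r*(z-o[2])/r[2]
E
python3 - <<'E'
from h import *
c=manip.camera("top"); X=world(c); im=c["img"]
# trays corner estimates at rim z=16
for name,cs in dict(med=[(300,191),(355,207),(339,261),(283,244)],small=[(388,197),(432,202),(429,243),(386,239)],big=[(336,285),(424,297),(418,387),(328,377)]).items():
    P=np.array([atz(c,u,v,16)[:2] for u,v in cs]); print(name,P.round(),P.mean(0).round(1),np.linalg.norm(P-np.roll(P,1,0),axis=1).round())
def fit(lo,hi,box):
    u0,u1,v0,v1=box; S=X[v0:v1,u0:u1].reshape(-1,3); m=(S[:,2]>lo)&(S[:,2]<hi); p=S[m]
    (cx,cy),r=cv2.minEnclosingCircle(p[:,:2].astype(np.float32)); print(lo,hi,m.sum(),np.median(p[:,2]),p.mean(0).round(1),(cx,cy,r))
for lo,hi in [(80,92),(106,117),(140,153),(153,165)]: fit(lo,hi,(130,215,185,270))
fit(40,70,(195,230,100,135))
cv2.imwrite("pics/nut0.png",cv2.resize(im[185:270,125:225,::-1],None,fx=6,fy=6,interpolation=cv2.INTER_CUBIC))
cv2.imwrite("pics/tray0.png",cv2.resize(im[180:270,270:440,::-1],None,fx=4,fy=4,interpolation=cv2.INTER_CUBIC))
E
```

```text
med [[ 558. -174.]
 [ 502. -310.]
 [ 370. -252.]
 [ 425. -118.]] [ 463.7 -213.6] [144. 146. 145. 145.]
small [[ 521. -398.]
 [ 497. -508.]
 [ 393. -482.]
 [ 413. -377.]] [ 456.  -441.1] [109. 113. 107. 108.]
big [[ 312. -238.]
 [ 264. -448.]
 [  62. -400.]
 [ 103. -194.]] [ 185.4 -319.8] [213. 216. 207. 210.]
80 92 1795 87.81044832061617 [474.9 130.3  87.6] (483.2729187011719, 139.34056091308594, 85.03703308105469)
106 117 1565 113.86957117787361 [480.6 136.4 113.8] (483.4803466796875, 138.50953674316406, 60.32426452636719)
140 153 222 150.59979363045613 [481.7 137.4 149.4] (483.51104736328125, 138.68783569335938, 23.631776809692383)
153 165 115 158.60432493165183 [482.2 139.  157.8] (482.8740234375, 137.6950225830078, 21.918867111206055)
40 70 289 61.38483860028484 [766.3  33.   60. ] (769.566650390625, 33.85978698730469, 24.29573631286621)
```

View pics/nut0.png

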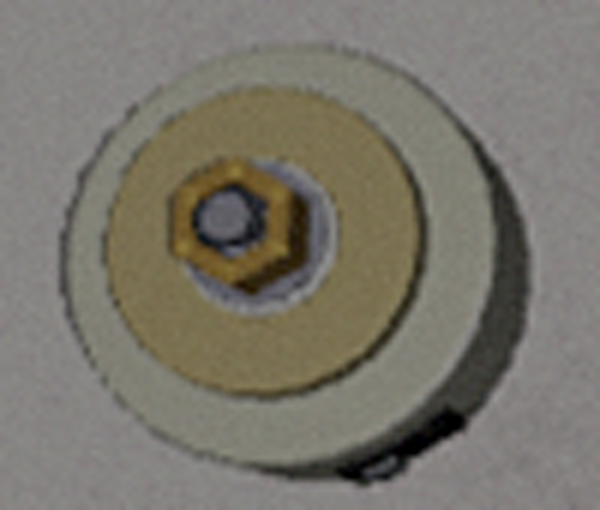

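View pics/tray0.png

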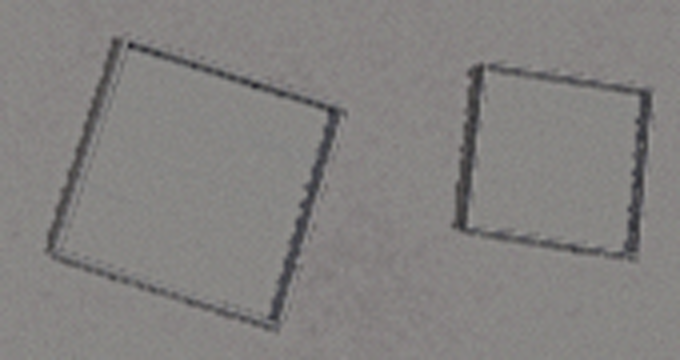

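Hexagon nut on the spindle at crop px (240,220). The axis is about (483,139). The medium tray measures about 146 mm (nominal 150), so it is the one meant, centred at about (464,-214). Next I'll move over the nut for a wrist view.

```bash
cat >> h.py <<'E'
def go(p,yaw,s=None):
    "print dp and turn in the tool frame to reach world p with tool down and yaw"
    s=s or manip.read_state()
    R=Ro.from_euler('xyz',s["eef_rot"]); T=Ro.from_euler('xyz',[-np.pi/2,0,yaw])
    print("t %.2f"%s["clock"],"pos",s["eef_pos"].round(1),"yaw %.3f"%s["eef_rot"][2],"j6 %.2f"%s["joints"][5],"F",s["wrist_force"].round(1),"M",s["moment"].round(2),"gap %.1f"%s["finger_gap"])
    print("dp",R.inv().apply(np.array(p)-s["eef_pos"]).round(1),"turn",np.degrees((R.inv()*T).as_rotvec()).round(1))
E
python3 -c "
from h import *
print(manip.camera('wrist')['hand_eye'].round(3))
go([483.4,138.7,270],1.3)"
```

```text
[[ 1.0000e+00 -1.0000e-03  0.0000e+00  1.1390e+00]
 [-1.0000e-03 -2.3600e-01  9.7200e-01 -1.8007e+02]
 [-1.0000e-03 -9.7200e-01 -2.3600e-01  6.8207e+01]
 [ 0.0000e+00  0.0000e+00  0.0000e+00  1.0000e+00]]
t 0.20 pos [187.9 516.7 205.1] yaw 1.222 j6 -0.07 F [0.4 0.6 1.3] M [ 0.04  0.02 -0.01] gap 93.8
dp [-254.3  -64.7 -406.9] turn [-0.  -4.5 -0. ]
```

Emit:
{"fn": "servo_tool", "kwargs": {
  "commands": [
    {"dp": [-20,-20,-35],"turn": [0,0,0]},
    {"dp": [-41,-40,-68],"turn": [0,0,0]},
    {"dp": [-62,-60,-103],"turn": [0,-4.5,0]},
    {"dp": [-84,-65,-137],"turn": [0,-4.5,0]},
    {"dp": [-106,-65,-171],"turn": [0,-4.5,0]}
  ]
}}

```text
clock: 0.62
eef_pos: [309.3, 362.9, 271.7]
eef_rot: [-1.572, -0.002, 1.302]
wrist_force: [1.5, 0.6, 0.5]
finger_gap: 94.2
```

Emit:
{"fn": "servo_tool", "kwargs": {
  "commands": [
    {"dp": [-20,0,-35],"turn": [0,0,0]},
    {"dp": [-40,0,-68],"turn": [0,0,0]},
    {"dp": [-62,0,-103],"turn": [0,0,0]},
    {"dp": [-84,0,-137],"turn": [0,0,0]},
    {"dp": [-106,0,-171],"turn": [0,0,0]}
  ]
}}

```text
clock: 1.03
eef_pos: [446.9, 213.5, 271.8]
eef_rot: [-1.572, -0.002, 1.302]
wrist_force: [1.2, 1.1, 0.7]
finger_gap: 94.0
```

```bash
python3 -c "
from h import *
go([483.4,138.7,270],1.3)"
```

```text
t 1.03 pos [446.9 213.5 271.8] yaw 1.302 j6 -0.93 F [1.2 1.1 0.7] M [ 0.04 -0.01 -0.05] gap 94.0
dp [-62.4   1.8 -55.1] turn [0.1 0.1 0.1]
```

Emit:
{"fn": "servo_tool", "kwargs": {
  "commands": [
    {"dp": [-30,1,-27],"turn": [0,0,0]},
    {"dp": [-55,1.8,-50],"turn": [0,0,0]},
    {"dp": [-62.4,1.8,-55.1],"turn": [0,0,0]},
    {"dp": [-62.4,1.8,-55.1],"turn": [0,0,0]},
    {"dp": [-62.4,1.8,-55.1],"turn": [0,0,0]}
  ]
}}

```text
clock: 1.45
eef_pos: [483.2, 139.0, 269.9]
eef_rot: [-1.572, -0.002, 1.301]
wrist_force: [0.0, -0.1, -0.5]
finger_gap: 94.2
```

```bash
cat >> h.py <<'E'
def wrist(name):
    s=manip.read_state(); c=manip.camera("wrist"); H=c["hand_eye"]
    T=np.eye(4); T[:3,:3]=Ro.from_euler('xyz',s["eef_rot"]).as_matrix(); T[:3,3]=s["eef_pos"]
    W=np.linalg.inv(T@H); c["R"]=W[:3,:3]; c["t"]=W[:3,3]
    cv2.imwrite(f"pics/{name}.png",c["img"][:,:,::-1]); np.savez(name,**{k:c[k] for k in("img","depth","K","R","t")})
    return s,c
E
python3 -c "
from h import *
go([483.4,138.7,270],1.3)
s,c=wrist('w1'); X=world(c)
for lo,hi in [(106,117),(144,153),(154,162)]:
    m=(X[...,2]>lo)&(X[...,2]<hi)&(np.hypot(X[...,0]-483,X[...,1]-139)<75); p=X[m]; print(m.sum(),p.mean(0),cv2.minEnclosingCircle(p[:,:2].astype(np.float32)))
"
```

```text
t 1.45 pos [483.2 139.  269.9] yaw 1.301 j6 -1.09 F [ 0.  -0.1 -0.5] M [ 0.03  0.05 -0.02] gap 94.2
dp [-0.2 -0.1 -0.2] turn [0.1 0.1 0.1]
6970 [479.09354828 142.96565374 112.84774063] ((482.8614807128906, 142.0178680419922), 59.8695182800293)
1049 [481.95494428 142.18407396 149.81832589] ((482.89910888671875, 141.86708068847656), 24.182769775390625)
426 [482.33754044 141.96789056 158.14832004] ((482.8373718261719, 141.8958740234375), 11.939123153686523)
```

View pics/w1.png

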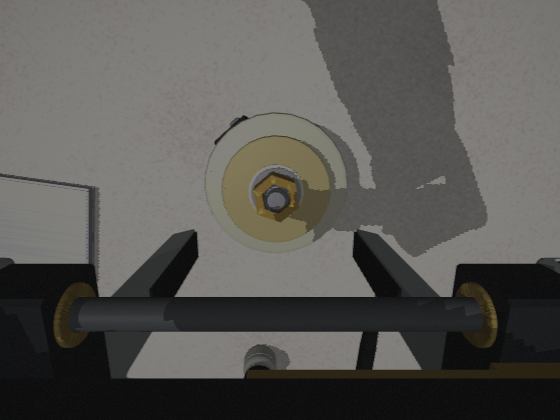

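```bash
python3 -c "
from h import *
d=np.load('w1.npz'); c=dict(d); print(c['K'])
im=c['img']
# rectified image at z=148.5, 0.2mm/px, x right = world x, up= world y
n=300; g=(np.arange(n)-n/2)*0.2
xx,yy=np.meshgrid(g+482.9,-g+141.9); P=np.stack([xx,yy,np.full_like(xx,148.5)],-1)@c['R'].T+c['t']
uv=P@c['K'].T; uv=(uv[...,:2]/uv[...,2:]).astype(np.float32)
r=cv2.remap(im,uv[...,0],uv[...,1],cv2.INTER_CUBIC); cv2.imwrite('pics/rect1.png',cv2.resize(r[:,:,::-1],(600,600)))
crop=im[150:250,220:340]; cv2.imwrite('pics/crop1.png',cv2.resize(crop[:,:,::-1],None,fx=6,fy=6,interpolation=cv2.INTER_CUBIC)); np.save('rect1.npy',r)
"
```

```text
[[314.07367069   0.         275.02425397]
 [  0.         314.07367069 204.47011739]
 [  0.           0.           1.        ]]
```

View pics/rect1.png

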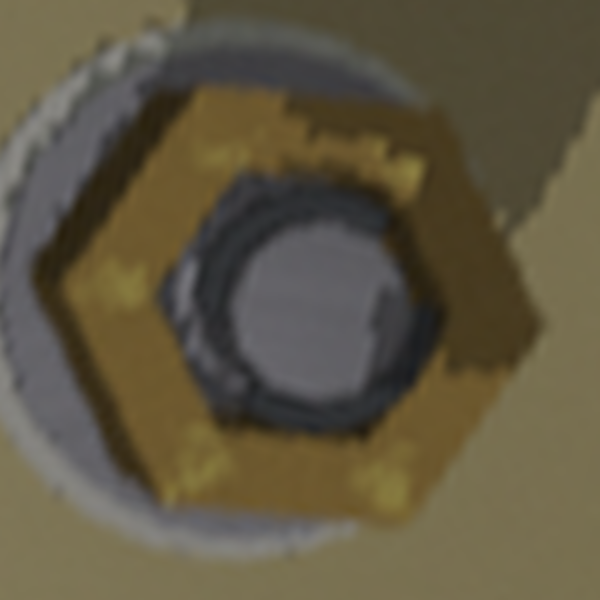

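View pics/crop1.png

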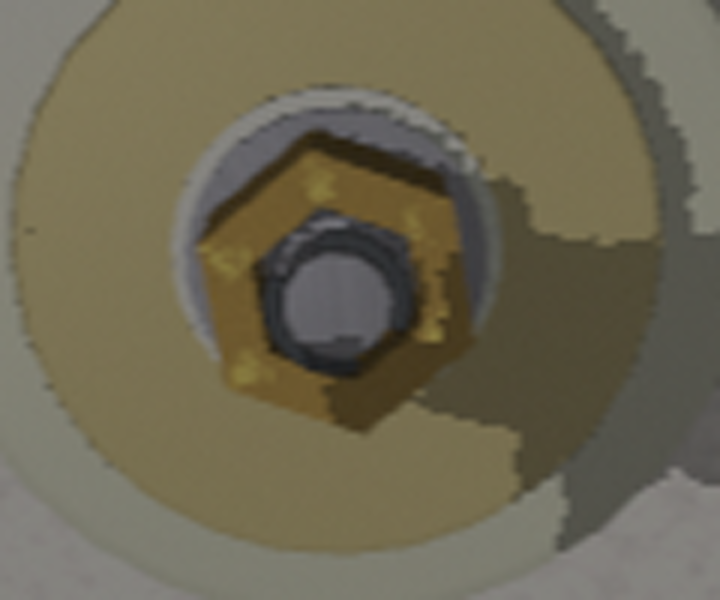

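```bash
python3 -c "
from h import *
c=dict(np.load('w1.npz')); im=c['img']
cv2.imwrite('pics/fing.png',cv2.resize(im[215:300,170:385,::-1],None,fx=3.5,fy=3.5,interpolation=cv2.INTER_NEAREST))
D=c['depth']
for v in (236,240,250,260,270):
    g=D[v]; print(v,[(u,int(g[u]),int(g[u+1])) for u in range(100,450) if abs(g[u+1]-g[u])>40])
"
```

```text
236 [(170, 473, 176), (197, 189, 472), (230, 473, 384), (321, 384, 474), (353, 473, 188), (380, 176, 475), (394, 474, 0), (395, 0, 473)]
240 [(166, 475, 168), (197, 188, 475), (222, 475, 0), (223, 0, 474), (234, 475, 386), (315, 385, 0), (316, 0, 474), (353, 476, 188), (384, 169, 475)]
250 [(156, 479, 155), (198, 191, 479), (256, 478, 389), (295, 388, 478), (339, 479, 0), (340, 0, 480), (352, 478, 190), (394, 155, 479), (395, 479, 0), (396, 0, 478)]
260 [(146, 482, 144), (196, 185, 482), (354, 482, 184), (404, 144, 482)]
270 [(136, 487, 134), (190, 173, 486), (360, 485, 172), (414, 134, 487), (444, 487, 0), (445, 0, 487)]
```

View pics/fing.png

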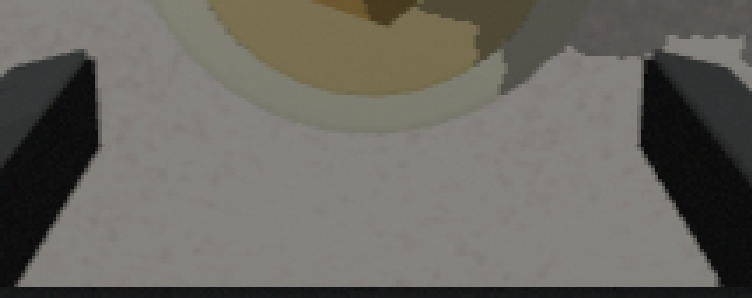

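Hexagon fit in the rectified view: vertices at -4.6° + 60k, so flat normals are at 25.4° + 60k. I'll grip at yaw 85.4° (1.4905). The finger midplane is at column 275.5, and the camera calibration disagrees with it by about 1 mm. I'll descend partway and look again.

```bash
python3 -c "
from h import *
go([483,140.4,170],1.4905)"
```

```text
t 1.50 pos [483.  139.6 270. ] yaw 1.302 j6 -1.09 F [ 0.1 -0.5  0.4] M [-0.01 -0.01  0.02] gap 94.2
dp [  0.6 100.    0.4] turn [  0.1 -10.8   0.1]
```

Emit:
{"fn": "servo_tool", "kwargs": {
  "commands": [
    {"dp": [0.1,30,0],"turn": [0,-5,0]},
    {"dp": [0.4,60,0.4],"turn": [0,-10.8,0]},
    {"dp": [0.6,90,0.4],"turn": [0,-10.8,0]},
    {"dp": [0.6,100,0.4],"turn": [0,-10.8,0]},
    {"dp": [0.6,100,0.4],"turn": [0,-10.8,0]}
  ]
}}

```text
clock: 1.92
eef_pos: [481.6, 141.4, 168.3]
eef_rot: [-1.569, -0.001, 1.492]
wrist_force: [0.7, -0.7, 0.3]
finger_gap: 93.6
```

```bash
python3 -c "
from h import *
go([483,140.4,170],1.4905)
s,c=wrist('w2'); X=world(c)
for lo,hi in [(106,117),(144,153),(154,162)]:
    m=(X[...,2]>lo)&(X[...,2]<hi)&(np.hypot(X[...,0]-483,X[...,1]-140)<75); p=X[m]; v,u=np.where(m); print(m.sum(),p.mean(0),cv2.minEnclosingCircle(p[:,:2].astype(np.float32)),u.min(),u.max())
n=300; g=(np.arange(n)-n/2)*0.2; im=c['img']
xx,yy=np.meshgrid(g+482.9,-g+140.9); P=np.stack([xx,yy,np.full_like(xx,148.5)],-1)@c['R'].T+c['t']
uv=P@c['K'].T; uv=(uv[...,:2]/uv[...,2:]).astype(np.float32)
r=cv2.remap(im,uv[...,0],uv[...,1],cv2.INTER_CUBIC); cv2.imwrite('pics/rect2.png',cv2.resize(r[:,:,::-1],(600,600)))
"
```

```text
t 1.92 pos [481.6 141.4 168.3] yaw 1.492 j6 -1.28 F [ 0.7 -0.7  0.3] M [ 0.02  0.02 -0.04] gap 93.6
dp [-0.9 -1.7 -1.5] turn [-0.1  0.1  0. ]
12908 [476.55026423 142.28263289 112.84527757] ((482.5611877441406, 142.03811645507812), 59.85663604736328) 199 349
2268 [481.24131061 142.05132426 149.6793619 ] ((482.68133544921875, 141.76431274414062), 24.076597213745117) 242 305
913 [481.94187828 141.81837752 158.09832121] ((482.9790954589844, 141.5764923095703), 12.254152297973633) 256 292
```

View pics/w2.png

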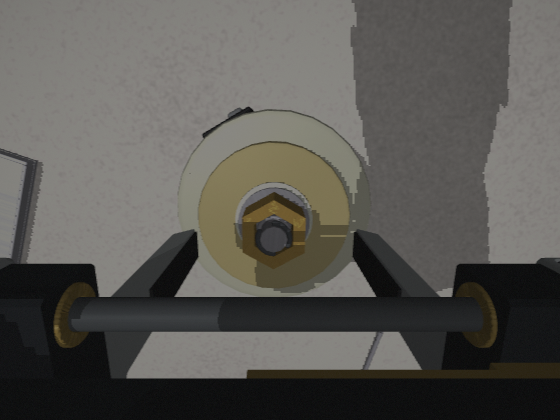

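View pics/rect2.png

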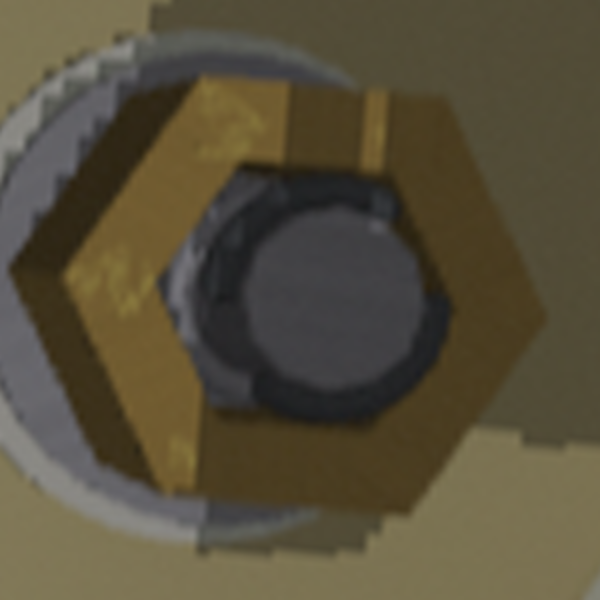

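```bash
python3 -c "
from h import *
go([483.4,140.1,125],1.4905)"
```

```text
t 1.97 pos [482.6 141.3 170.3] yaw 1.491 j6 -1.28 F [-0.4  0.1  0.5] M [-0.   -0.04  0.03] gap 94.0
dp [-1.2 45.3 -0.8] turn [0.  0.1 0.1]
```

Emit:
{"fn": "servo_tool", "kwargs": {
  "commands": [
    {"dp": [-1.2,20,-0.8],"turn": [0,0,0]},
    {"dp": [-1.2,40,-0.8],"turn": [0,0,0]},
    {"dp": [-1.2,45.3,-0.8],"turn": [0,0,0]},
    {"dp": [-1.2,45.3,-0.8],"turn": [0,0,0]},
    {"dp": [-1.2,45.3,-0.8],"turn": [0,0,0]}
  ]
}}

```text
clock: 2.38
eef_pos: [484.0, 140.5, 126.7]
eef_rot: [-1.573, -0.002, 1.491]
wrist_force: [0.4, -0.1, 0.8]
finger_gap: 93.8
```

```bash
python3 -c "
from h import *
for i in range(3):go([483.4,140.1,125],1.4905); manip.camera('wrist')
s,c=wrist('w3')
"
```

```text
t 2.38 pos [484.  140.5 126.7] yaw 1.491 j6 -1.28 F [ 0.4 -0.1  0.8] M [0.03 0.02 0.01] gap 93.8
dp [-0.5  1.7  0.6] turn [0.1 0.1 0.1]
t 2.43 pos [484.2 140.5 126.8] yaw 1.491 j6 -1.28 F [ 0.8 -0.2  0.2] M [-0.01 -0.01  0.01] gap 93.8
dp [-0.5  1.8  0.7] turn [0.2 0.1 0.1]
t 2.48 pos [484.1 140.4 126.7] yaw 1.491 j6 -1.28 F [-0.1  0.4  0.2] M [ 0.06 -0.01 -0.02] gap 94.1
dp [-0.4  1.7  0.7] turn [0.2 0.1 0.1]
```

View pics/w3.png

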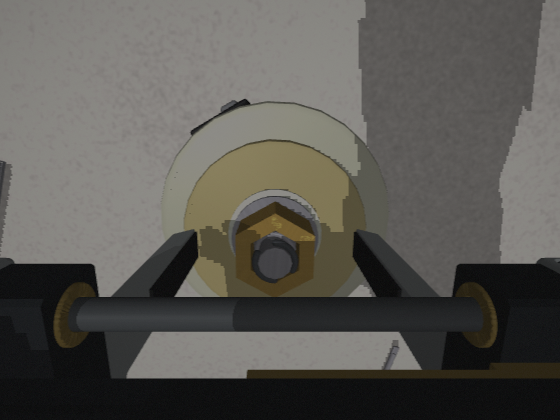

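Emit:
{"fn": "servo_tool", "kwargs": {
  "commands": [
    {"dp": [-0.2,1.2,0.6],"turn": [0,0,0]},
    {"dp": [-0.2,1.2,0.6],"turn": [0,0,0]},
    {"dp": [-0.2,1.2,0.6],"turn": [0,0,0]},
    {"dp": [-0.2,1.2,0.6],"turn": [0,0,0]},
    {"dp": [-0.2,1.2,0.6],"turn": [0,0,0]}
  ],
  "grip": 1,
  "force": 12
}}

```text
clock: 3.0
eef_pos: [483.2, 140.2, 125.0]
eef_rot: [-1.573, -0.002, 1.491]
wrist_force: [0.6, 0.8, -0.1]
finger_gap: 64.2
```

```bash
python3 -c "
from h import *
go([483.4,140.1,125],1.4905); s,c=wrist('w4')
"
```

```text
t 3.00 pos [483.2 140.2 125. ] yaw 1.491 j6 -1.28 F [ 0.6  0.8 -0.1] M [-0.   -0.01 -0.03] gap 64.2
dp [-0.   0.  -0.2] turn [0.1 0.  0.1]
```

Emit:
{"fn": "servo_tool", "kwargs": {
  "commands": [
    {"dp": [0,0,0],"turn": [0,0,0]},
    {"dp": [0,0,0],"turn": [0,0,0]},
    {"dp": [0,0,0],"turn": [0,0,0]},
    {"dp": [0,0,0],"turn": [0,0,0]},
    {"dp": [0,0,0],"turn": [0,0,0]}
  ]
}}

```text
clock: 3.47
eef_pos: [483.2, 140.2, 125.0]
eef_rot: [-1.573, -0.002, 1.491]
wrist_force: [0.5, 0.4, -0.0]
finger_gap: 41.9
```

Emit:
{"fn": "servo_tool", "kwargs": {
  "commands": [
    {"dp": [0,0,0],"turn": [0,0,0]},
    {"dp": [0,0,0],"turn": [0,0,0]}
  ]
}}

```text
clock: 3.63
eef_pos: [483.2, 140.2, 125.0]
eef_rot: [-1.573, -0.002, 1.491]
wrist_force: [0.8, -0.0, 0.6]
finger_gap: 42.3
```

```bash
python3 -c "
from h import *
go([483.4,140.1,125],1.4905); s,c=wrist('w4')
"
```

```text
t 3.63 pos [483.2 140.2 125. ] yaw 1.491 j6 -1.28 F [ 0.8 -0.   0.6] M [ 0.03 -0.02  0.  ] gap 42.3
dp [-0.  -0.  -0.2] turn [0.1 0.  0.1]
```

View pics/w4.png

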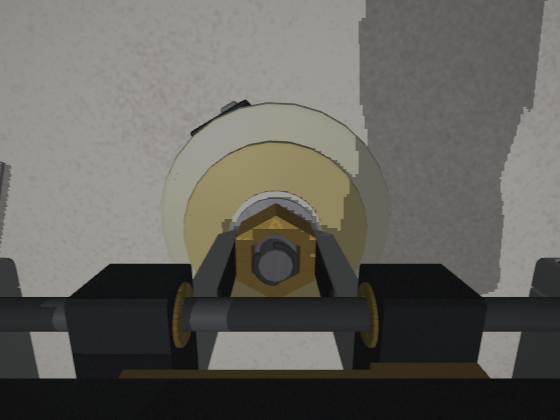

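The grip is square: gap 42.3 mm, no side force. Next is unscrewing clockwise, which is +turn about tool y, rising 0.05 mm per degree.

Emit:
{"fn": "servo_tool", "kwargs": {
  "commands": [
    {"dp": [0,-0.1,0],"turn": [0,3,0]},
    {"dp": [0,-0.3,0],"turn": [0,6,0]},
    {"dp": [0,-0.45,0],"turn": [0,9,0]},
    {"dp": [0,-0.6,0],"turn": [0,12,0]},
    {"dp": [0,-0.75,0],"turn": [0,15,0]}
  ]
}}

```text
clock: 4.1
eef_pos: [483.2, 140.2, 125.7]
eef_rot: [-1.572, -0.003, 1.227]
wrist_force: [-0.3, 0.6, -0.8]
finger_gap: 41.9
```

```bash
cat >> h.py <<'E'
def thr(dth):
    "threading: next target after dth deg more clockwise"
    s=manip.read_state(); y=s["eef_rot"][2]; th=(1.491-y)%(2*np.pi)
    if th>6: th-=2*np.pi
    print("theta %.3f rad"%th); go([483.2,140.2,125+2.9*(th+np.radians(dth))],y-np.radians(dth),s)
E
python3 -c "
from h import *
thr(25)"
```

```text
theta 0.264 rad
t 4.10 pos [483.2 140.2 125.7] yaw 1.227 j6 -1.02 F [-0.3  0.6 -0.8] M [-0.    0.03  0.05] gap 41.9
dp [ 0.  -1.3  0. ] turn [ 0.1 25.   0.2]
```

Emit:
{"fn": "servo_tool", "kwargs": {
  "commands": [
    {"dp": [0,-0.25,0],"turn": [0,5,0]},
    {"dp": [0,-0.5,0],"turn": [0,10,0]},
    {"dp": [0,-0.75,0],"turn": [0,15,0]},
    {"dp": [0,-1,0],"turn": [0,20,0]},
    {"dp": [0,-1.25,0],"turn": [0,25,0]}
  ]
}}

```text
clock: 4.52
eef_pos: [483.2, 140.2, 126.9]
eef_rot: [-1.571, -0.003, 0.786]
wrist_force: [0.1, 0.2, -0.4]
finger_gap: 41.9
```

```bash
python3 -c "
from h import *
thr(25); s,c=wrist('w5'); cv2.imwrite('pics/w5c.png',cv2.resize(c['img'][180:300,180:370,::-1],None,fx=4,fy=4))"
```

```text
theta 0.705 rad
t 4.52 pos [483.2 140.2 126.9] yaw 0.786 j6 -0.58 F [ 0.1  0.2 -0.4] M [ 0.   -0.06  0.01] gap 41.9
dp [ 0.  -1.4  0. ] turn [-0.  25.   0.2]
```

View pics/w5c.png

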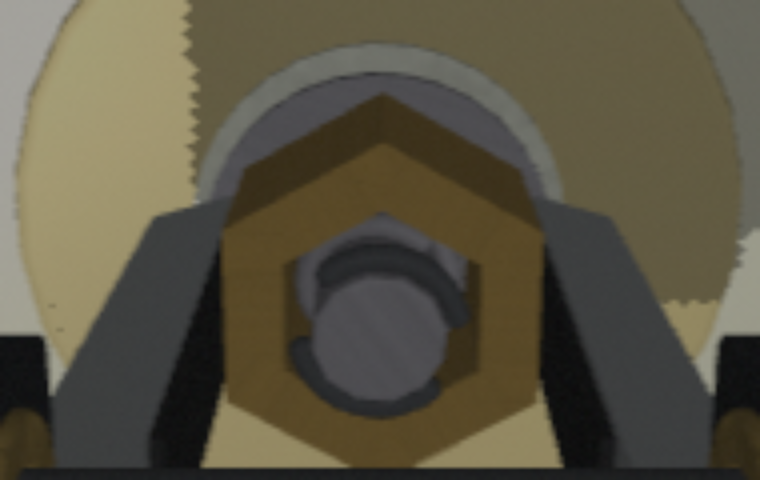

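The nut is turning with the jaws, on its thread, with no force. The catch gaps appear to lie at about 27–30° world.

Emit:
{"fn": "servo_tool", "kwargs": {
  "commands": [
    {"dp": [0,-0.3,0],"turn": [0,5,0]},
    {"dp": [0,-0.55,0],"turn": [0,10,0]},
    {"dp": [0,-0.8,0],"turn": [0,15,0]},
    {"dp": [0,-1.1,0],"turn": [0,20,0]},
    {"dp": [0,-1.35,0],"turn": [0,25,0]}
  ]
}}

```text
clock: 4.98
eef_pos: [483.0, 140.2, 128.0]
eef_rot: [-1.57, -0.002, 0.342]
wrist_force: [-0.3, 0.3, -2.1]
finger_gap: 41.6
```

```bash
python3 -c "
from h import *
thr(25)"
```

```text
theta 1.149 rad
t 4.98 pos [483.  140.2 128. ] yaw 0.342 j6 -0.13 F [-0.3  0.3 -2.1] M [-0.02  0.05 -0.03] gap 41.6
dp [ 0.2 -1.5 -0. ] turn [-0.1 25.   0.1]
```

Emit:
{"fn": "servo_tool", "kwargs": {
  "commands": [
    {"dp": [0.1,-0.3,0],"turn": [0,5,0]},
    {"dp": [0.1,-0.55,0],"turn": [0,10,0]},
    {"dp": [0.1,-0.8,0],"turn": [0,15,0]},
    {"dp": [0.1,-1.1,0],"turn": [0,20,0]},
    {"dp": [0.1,-1.4,0],"turn": [0,25,0]}
  ]
}}

```text
clock: 5.4
eef_pos: [483.0, 140.1, 129.2]
eef_rot: [-1.569, -0.001, -0.097]
wrist_force: [0.2, 0.2, -2.8]
finger_gap: 42.1
```

```bash
python3 -c "
from h import *
thr(20)"
```

```text
theta 1.588 rad
t 5.40 pos [483.  140.1 129.2] yaw -0.097 j6 0.30 F [ 0.2  0.2 -2.8] M [-0.08  0.03 -0.03] gap 42.1
dp [ 0.2 -1.4  0.1] turn [-0.1 20.   0. ]
```

Emit:
{"fn": "servo_tool", "kwargs": {
  "commands": [
    {"dp": [0.1,-0.3,0.1],"turn": [0,5,0]},
    {"dp": [0.1,-0.55,0.1],"turn": [0,9,0]},
    {"dp": [0.1,-0.8,0.1],"turn": [0,13,0]},
    {"dp": [0.1,-1.1,0.1],"turn": [0,17,0]},
    {"dp": [0.1,-1.1,0.1],"turn": [0,17,0]}
  ]
}}

```text
clock: 5.82
eef_pos: [482.9, 140.2, 130.1]
eef_rot: [-1.569, -0.0, -0.395]
wrist_force: [-0.4, -0.0, -2.0]
finger_gap: 42.0
```

```bash
python3 -c "
from h import *
thr(0)"
```

```text
theta 1.886 rad
t 5.82 pos [482.9 140.2 130.1] yaw -0.395 j6 0.60 F [-0.4 -0.  -2. ] M [-0.1   0.17  0.02] gap 42.0
dp [ 0.3 -0.3  0.1] turn [-0.1  0.   0. ]
```

Emit:
{"fn": "servo_tool", "kwargs": {
  "commands": [
    {"dp": [0,0,0],"turn": [0,0,0]},
    {"dp": [0,0,0],"turn": [0,0,0]},
    {"dp": [0,0,0],"turn": [0,0,0]},
    {"dp": [0,0,0],"turn": [0,0,0]},
    {"dp": [0,0,0],"turn": [0,0,0]}
  ],
  "grip": -0.5
}}

```text
clock: 6.23
eef_pos: [482.9, 140.2, 130.2]
eef_rot: [-1.569, -0.0, -0.394]
wrist_force: [0.0, 0.0, -0.1]
finger_gap: 69.4
```

Emit:
{"fn": "servo_tool", "kwargs": {
  "commands": [
    {"dp": [0,0,0],"turn": [0,-7,0]},
    {"dp": [0,0,0],"turn": [0,-14,0]},
    {"dp": [0,0,0],"turn": [0,-21,0]},
    {"dp": [0,0,0],"turn": [0,-28,0]},
    {"dp": [0,0,0],"turn": [0,-35,0]}
  ]
}}

```text
clock: 6.65
eef_pos: [482.9, 140.2, 130.2]
eef_rot: [-1.569, -0.001, 0.224]
wrist_force: [0.8, -0.1, 0.6]
finger_gap: 70.8
```

Emit:
{"fn": "servo_tool", "kwargs": {
  "commands": [
    {"dp": [0,0,0],"turn": [0,-7,0]},
    {"dp": [0,0,0],"turn": [0,-14,0]},
    {"dp": [0,0,0],"turn": [0,-21,0]},
    {"dp": [0,0,0],"turn": [0,-28,0]},
    {"dp": [0,0,0],"turn": [0,-35,0]}
  ]
}}

```text
clock: 7.07
eef_pos: [483.0, 140.2, 130.3]
eef_rot: [-1.571, -0.002, 0.841]
wrist_force: [1.0, 0.1, -0.6]
finger_gap: 70.4
```

Emit:
{"fn": "servo_tool", "kwargs": {
  "commands": [
    {"dp": [0,0,0],"turn": [0,-7,0]},
    {"dp": [0,0,0],"turn": [0,-14,0]},
    {"dp": [0,0,0],"turn": [0,-21,0]},
    {"dp": [0,0,0],"turn": [0,-28,0]},
    {"dp": [0,0,0],"turn": [0,-35,0]}
  ]
}}

```text
clock: 7.48
eef_pos: [483.0, 140.2, 130.3]
eef_rot: [-1.572, -0.002, 1.459]
wrist_force: [0.0, -0.5, 0.0]
finger_gap: 70.4
```

```bash
python3 -c "
from h import *
go([483.2,140.2,130.1],-0.395+np.radians(120))"
```

```text
t 7.48 pos [483.  140.2 130.3] yaw 1.459 j6 -1.25 F [ 0.  -0.5  0. ] M [ 0.01 -0.    0.04] gap 70.4
dp [-0.   0.2 -0.2] turn [  0.1 -13.8   0.1]
```

Emit:
{"fn": "servo_tool", "kwargs": {
  "commands": [
    {"dp": [0,0.2,-0.2],"turn": [0,-7,0]},
    {"dp": [0,0.2,-0.2],"turn": [0,-13.8,0]},
    {"dp": [0,0.2,-0.2],"turn": [0,-13.8,0]},
    {"dp": [0,0.2,-0.2],"turn": [0,-13.8,0]}
  ]
}}

```text
clock: 7.82
eef_pos: [483.2, 140.2, 130.1]
eef_rot: [-1.572, -0.002, 1.696]
wrist_force: [-0.3, -0.6, -0.0]
finger_gap: 70.7
```

```bash
python3 -c "
from h import *
go([483.2,140.2,130.1],-0.395+np.radians(120)); s,c=wrist('w6'); cv2.imwrite('pics/w6c.png',cv2.resize(c['img'][160:300,160:390,::-1],None,fx=3.4,fy=3.4))"
```

```text
t 7.82 pos [483.2 140.2 130.1] yaw 1.696 j6 -1.49 F [-0.3 -0.6 -0. ] M [ 0.01  0.04 -0.02] gap 70.7
dp [-0.  0.  0.] turn [ 0.1 -0.2  0.1]
```

View pics/w6c.png

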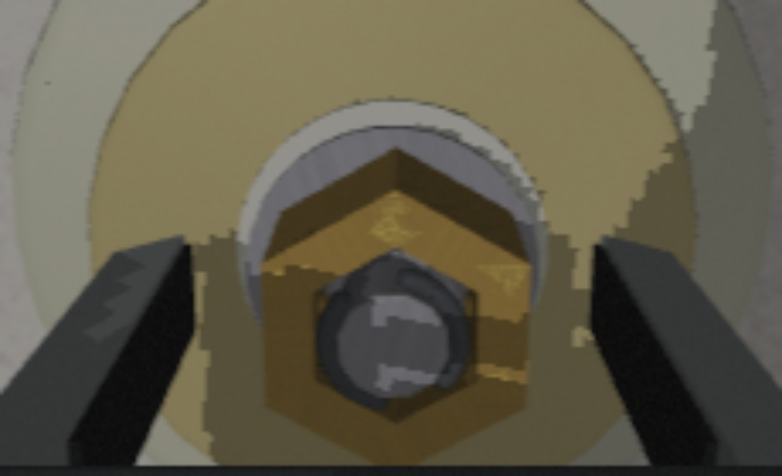

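Emit:
{"fn": "servo_tool", "kwargs": {
  "commands": [
    {"dp": [0,0,0],"turn": [0,0,0]},
    {"dp": [0,0,0],"turn": [0,0,0]},
    {"dp": [0,0,0],"turn": [0,0,0]},
    {"dp": [0,0,0],"turn": [0,0,0]},
    {"dp": [0,0,0],"turn": [0,0,0]}
  ],
  "grip": 1,
  "force": 15
}}

```text
clock: 8.28
eef_pos: [483.2, 140.2, 130.1]
eef_rot: [-1.572, -0.002, 1.695]
wrist_force: [-0.3, 0.1, 1.2]
finger_gap: 41.6
```

Emit:
{"fn": "servo_tool", "kwargs": {
  "commands": [
    {"dp": [0,0,0],"turn": [0,0,0]},
    {"dp": [0,0,0],"turn": [0,0,0]}
  ]
}}

```text
clock: 8.45
eef_pos: [483.1, 140.3, 130.1]
eef_rot: [-1.572, -0.002, 1.695]
wrist_force: [-0.9, -0.4, 0.5]
finger_gap: 41.8
```

Emit:
{"fn": "servo_tool", "kwargs": {
  "commands": [
    {"dp": [0,-0.3,0],"turn": [0,5,0]},
    {"dp": [0,-0.55,0],"turn": [0,10,0]},
    {"dp": [0,-0.8,0],"turn": [0,15,0]},
    {"dp": [0,-1.1,0],"turn": [0,20,0]},
    {"dp": [0,-1.3,0],"turn": [0,25,0]}
  ]
}}

```text
clock: 8.87
eef_pos: [483.1, 140.2, 131.4]
eef_rot: [-1.571, -0.002, 1.254]
wrist_force: [0.9, -0.3, -0.4]
finger_gap: 41.7
```

```bash
sed -i 's/(1.491-y)/(3.58-y)/' h.py; python3 -c "
from h import *
thr(0)"
```

```text
theta 2.326 rad
t 8.87 pos [483.1 140.2 131.4] yaw 1.254 j6 -1.05 F [ 0.9 -0.3 -0.4] M [0.01 0.01 0.02] gap 41.7
dp [-0.  -0.3 -0.1] turn [ 0.  -0.   0.1]
```

Emit:
{"fn": "servo_tool", "kwargs": {
  "commands": [
    {"dp": [0,-0.4,0],"turn": [0,5,0]},
    {"dp": [0,-1,0],"turn": [0,8,0]},
    {"dp": [0,-2,0],"turn": [0,8,0]},
    {"dp": [0,-3,0],"turn": [0,8,0]},
    {"dp": [0,-4,0],"turn": [0,8,0]}
  ]
}}

```text
clock: 9.28
eef_pos: [483.1, 140.2, 135.4]
eef_rot: [-1.571, -0.002, 1.116]
wrist_force: [-0.8, 0.2, -1.5]
finger_gap: 41.8
```

```bash
python3 -c "
from h import *
thr(0)"
```

```text
theta 2.464 rad
t 9.28 pos [483.1 140.2 135.4] yaw 1.116 j6 -0.91 F [-0.8  0.2 -1.5] M [-0.02  0.03 -0.01] gap 41.8
dp [ 0.   3.3 -0.1] turn [ 0.  -0.   0.1]
```

Emit:
{"fn": "servo_tool", "kwargs": {
  "commands": [
    {"dp": [0,-1,0],"turn": [0,0,0]},
    {"dp": [0,-2,0],"turn": [0,0,0]},
    {"dp": [0,-3,0],"turn": [0,0,0]},
    {"dp": [0,-4,0],"turn": [0,0,0]},
    {"dp": [0,-4.5,0],"turn": [0,0,0]}
  ]
}}

```text
clock: 9.7
eef_pos: [483.1, 140.2, 140.1]
eef_rot: [-1.571, -0.002, 1.116]
wrist_force: [-0.1, -0.4, -1.1]
finger_gap: 41.7
```

Emit:
{"fn": "servo_tool", "kwargs": {
  "commands": [
    {"dp": [0,-0.4,0],"turn": [0,0,0]},
    {"dp": [0,-0.8,0],"turn": [0,0,0]},
    {"dp": [0,-1.2,0],"turn": [0,0,0]},
    {"dp": [0,-1.2,0],"turn": [0,0,0]}
  ]
}}

```text
clock: 10.03
eef_pos: [483.2, 140.2, 141.4]
eef_rot: [-1.571, -0.002, 1.117]
wrist_force: [-0.1, -0.5, -1.6]
finger_gap: 42.0
```

Emit:
{"fn": "servo_tool", "kwargs": {
  "commands": [
    {"dp": [0,-0.3,0],"turn": [0,0,0]},
    {"dp": [0,-0.6,0],"turn": [0,0,0]},
    {"dp": [0,-0.6,0],"turn": [0,0,0]}
  ]
}}

```text
clock: 10.28
eef_pos: [483.2, 140.2, 142.0]
eef_rot: [-1.571, -0.002, 1.117]
wrist_force: [0.3, 0.8, -1.6]
finger_gap: 42.1
```

Emit:
{"fn": "servo_tool", "kwargs": {
  "commands": [
    {"dp": [0,-0.3,0],"turn": [0,0,0]},
    {"dp": [0,-0.6,0],"turn": [0,0,0]},
    {"dp": [0,-0.6,0],"turn": [0,0,0]}
  ]
}}

```text
clock: 10.53
eef_pos: [483.2, 140.2, 142.6]
eef_rot: [-1.571, -0.002, 1.116]
wrist_force: [-0.4, 0.2, -2.1]
finger_gap: 42.0
```

Emit:
{"fn": "servo_tool", "kwargs": {
  "commands": [
    {"dp": [0,-0.3,0],"turn": [0,0,0]},
    {"dp": [0,-0.6,0],"turn": [0,0,0]},
    {"dp": [0,-0.6,0],"turn": [0,0,0]}
  ]
}}

```text
clock: 10.78
eef_pos: [483.2, 140.2, 143.2]
eef_rot: [-1.571, -0.002, 1.117]
wrist_force: [0.0, 0.2, -3.6]
finger_gap: 41.5
```

Contact with the catch is felt: Fz went from -1.6 to -3.6 N at z 143.2. I'll keep turning while holding that light lift.

Emit:
{"fn": "servo_tool", "kwargs": {
  "commands": [
    {"dp": [0,0,0],"turn": [0,4,0]},
    {"dp": [0,-0.1,0],"turn": [0,8,0]},
    {"dp": [0,-0.1,0],"turn": [0,12,0]},
    {"dp": [0,-0.1,0],"turn": [0,12,0]}
  ]
}}

```text
clock: 11.12
eef_pos: [483.1, 140.2, 143.3]
eef_rot: [-1.571, -0.002, 0.904]
wrist_force: [-0.1, 0.7, -1.5]
finger_gap: 41.8
```

```bash
python3 -c "
from h import *
thr(0)"
```

```text
theta 2.676 rad
t 11.12 pos [483.1 140.2 143.3] yaw 0.904 j6 -0.70 F [-0.1  0.7 -1.5] M [-0.03  0.08 -0.05] gap 41.8
dp [ 0.  10.6 -0.1] turn [-0.   0.   0.1]
```

Emit:
{"fn": "servo_tool", "kwargs": {
  "commands": [
    {"dp": [0,-0.3,0],"turn": [0,0,0]},
    {"dp": [0,-0.6,0],"turn": [0,0,0]},
    {"dp": [0,-0.6,0],"turn": [0,0,0]}
  ]
}}

```text
clock: 11.37
eef_pos: [483.1, 140.2, 143.8]
eef_rot: [-1.57, -0.002, 0.905]
wrist_force: [1.0, 1.0, -3.8]
finger_gap: 41.7
```

Emit:
{"fn": "servo_tool", "kwargs": {
  "commands": [
    {"dp": [0,0,0],"turn": [0,0,0]}
  ]
}}

```text
clock: 11.45
eef_pos: [483.0, 140.2, 143.7]
eef_rot: [-1.57, -0.002, 0.906]
wrist_force: [0.5, 0.4, -3.4]
finger_gap: 41.6
```

Emit:
{"fn": "servo_tool", "kwargs": {
  "commands": [
    {"dp": [0.1,-0.1,0],"turn": [0,4,0]},
    {"dp": [0.1,-0.1,0],"turn": [0,8,0]},
    {"dp": [0.1,-0.1,0],"turn": [0,8,0]}
  ]
}}

```text
clock: 11.7
eef_pos: [483.2, 140.3, 143.9]
eef_rot: [-1.57, -0.002, 0.764]
wrist_force: [0.5, 0.0, -1.2]
finger_gap: 41.8
```

```bash
python3 -c "
from h import *
thr(0)"
```

```text
theta 2.816 rad
t 11.70 pos [483.2 140.3 143.9] yaw 0.764 j6 -0.56 F [ 0.5  0.  -1.2] M [-0.07 -0.03 -0.  ] gap 41.8
dp [-0.1 10.8 -0.1] turn [-0.   0.   0.1]
```

Emit:
{"fn": "servo_tool", "kwargs": {
  "commands": [
    {"dp": [0,-0.3,0],"turn": [0,0,0]},
    {"dp": [0,-0.6,0],"turn": [0,0,0]},
    {"dp": [0,-0.6,0],"turn": [0,0,0]}
  ]
}}

```text
clock: 11.95
eef_pos: [483.1, 140.3, 144.6]
eef_rot: [-1.57, -0.002, 0.766]
wrist_force: [-0.8, 0.8, -1.4]
finger_gap: 41.9
```

Emit:
{"fn": "servo_tool", "kwargs": {
  "commands": [
    {"dp": [0,-0.3,0],"turn": [0,4,0]},
    {"dp": [0,-0.3,0],"turn": [0,8,0]},
    {"dp": [0,-0.3,0],"turn": [0,8,0]}
  ]
}}

```text
clock: 12.2
eef_pos: [483.2, 140.4, 145.0]
eef_rot: [-1.57, -0.002, 0.624]
wrist_force: [-0.0, -0.4, -1.0]
finger_gap: 42.2
```

```bash
python3 -c "
from h import *
thr(0); s,c=wrist('w7'); cv2.imwrite('pics/w7c.png',cv2.resize(c['img'][160:300,160:390,::-1],None,fx=3.4,fy=3.4))"
```

```text
theta 2.956 rad
t 12.20 pos [483.2 140.4 145. ] yaw 0.624 j6 -0.42 F [-0.  -0.4 -1. ] M [-0.04  0.07  0.01] gap 42.2
dp [-0.1 11.4 -0.1] turn [-0.   0.   0.1]
```

View pics/w7c.png

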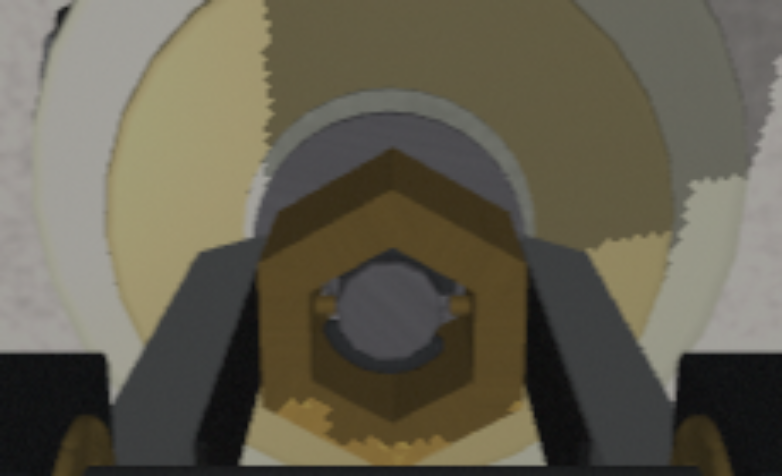

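The picture shows the brass lugs at crop px (325,305) and (460,303), sitting in the gaps between the dark bars. The lift force is weight only. I'll turn about 5° more and then lift straight off.

Emit:
{"fn": "servo_tool", "kwargs": {
  "commands": [
    {"dp": [0,-0.2,0],"turn": [0,3,0]},
    {"dp": [0,-0.5,0],"turn": [0,5,0]},
    {"dp": [0,-1,0],"turn": [0,5,0]},
    {"dp": [0,-1.5,0],"turn": [0,5,0]}
  ]
}}

```text
clock: 12.58
eef_pos: [483.2, 140.3, 146.5]
eef_rot: [-1.57, -0.002, 0.544]
wrist_force: [0.2, -0.6, -2.3]
finger_gap: 41.8
```

Emit:
{"fn": "servo_tool", "kwargs": {
  "commands": [
    {"dp": [0,-0.6,0],"turn": [0,0,0]},
    {"dp": [0,-1.2,0],"turn": [0,0,0]},
    {"dp": [0,-1.8,0],"turn": [0,0,0]},
    {"dp": [0,-2.4,0],"turn": [0,0,0]}
  ]
}}

```text
clock: 12.92
eef_pos: [483.2, 140.3, 149.0]
eef_rot: [-1.57, -0.002, 0.545]
wrist_force: [0.7, 0.3, -1.8]
finger_gap: 41.8
```

Emit:
{"fn": "servo_tool", "kwargs": {
  "commands": [
    {"dp": [0,-0.8,0],"turn": [0,0,0]},
    {"dp": [0,-1.6,0],"turn": [0,0,0]},
    {"dp": [0,-2.4,0],"turn": [0,0,0]},
    {"dp": [0,-3.2,0],"turn": [0,0,0]}
  ]
}}

```text
clock: 13.25
eef_pos: [483.2, 140.3, 152.3]
eef_rot: [-1.57, -0.002, 0.545]
wrist_force: [0.1, 0.4, -1.1]
finger_gap: 41.7
```

Emit:
{"fn": "servo_tool", "kwargs": {
  "commands": [
    {"dp": [0,-3,0],"turn": [0,0,0]},
    {"dp": [0,-8,0],"turn": [0,0,0]},
    {"dp": [0,-14,0],"turn": [0,0,0]},
    {"dp": [0,-20,0],"turn": [0,0,0]},
    {"dp": [0,-26,0],"turn": [0,0,0]}
  ],
  "force": 20
}}

```text
clock: 13.67
eef_pos: [483.3, 140.3, 179.2]
eef_rot: [-1.57, -0.002, 0.545]
wrist_force: [0.2, 0.8, -1.1]
finger_gap: 41.9
```

Emit:
{"fn": "servo_tool", "kwargs": {
  "commands": [
    {"dp": [0,-10,0],"turn": [0,0,0]},
    {"dp": [0,-20,0],"turn": [0,0,0]},
    {"dp": [0,-30,0],"turn": [0,0,0]},
    {"dp": [0,-35,0],"turn": [0,0,0]}
  ]
}}

```text
clock: 14.0
eef_pos: [483.6, 140.3, 216.1]
eef_rot: [-1.571, -0.004, 0.545]
wrist_force: [0.2, -0.6, -1.3]
finger_gap: 41.9
```

```bash
python3 -c "
from h import *
go([464,-214,210],-0.44); s,c=wrist('w8');go([464,-214,210],-0.44)
c=manip.camera('top');cv2.imwrite('pics/top8.png',c['img'][:,:,::-1])"
```

```text
t 14.00 pos [483.6 140.3 216.1] yaw 0.545 j6 -0.34 F [ 0.2 -0.6 -1.3] M [-0.05 -0.01  0.03] gap 41.9
dp [-200.5    5.2 -292.8] turn [-0.1 56.4  0.2]
t 14.05 pos [483.8 140.4 216.4] yaw 0.545 j6 -0.34 F [ 0.7  0.6 -0.8] M [-0.05 -0.    0.01] gap 41.9
dp [-200.7    5.4 -292.7] turn [-0.1 56.4  0.3]
```

View pics/w8.png

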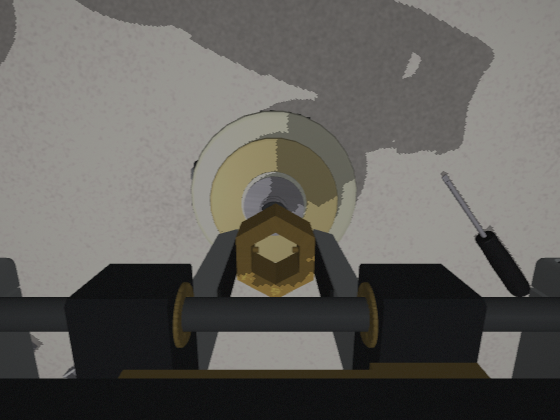

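Emit:
{"fn": "servo_tool", "kwargs": {
  "commands": [
    {"dp": [-10,0,-15],"turn": [0,0,0]},
    {"dp": [-27,0,-39],"turn": [0,0,0]},
    {"dp": [-45,0,-65],"turn": [0,0,0]},
    {"dp": [-63,0,-91],"turn": [0,0,0]},
    {"dp": [-80,0,-117],"turn": [0,0,0]}
  ]
}}

```text
clock: 14.52
eef_pos: [475.3, -2.5, 214.6]
eef_rot: [-1.57, -0.004, 0.546]
wrist_force: [0.3, 0.5, -1.6]
finger_gap: 41.7
```

Emit:
{"fn": "servo_tool", "kwargs": {
  "commands": [
    {"dp": [-18,0,-26],"turn": [0,0,0]},
    {"dp": [-36,0,-52],"turn": [0,0,0]},
    {"dp": [-54,0,-78],"turn": [0,0,0]},
    {"dp": [-72,0,-104],"turn": [0,0,0]},
    {"dp": [-86,0,-124],"turn": [0,0,0]}
  ]
}}

```text
clock: 14.93
eef_pos: [465.5, -155.2, 213.8]
eef_rot: [-1.57, -0.003, 0.545]
wrist_force: [1.0, 0.3, -1.8]
finger_gap: 41.8
```

```bash
python3 -c "
from h import *
go([464,-214,150],0.545)"
```

```text
t 14.93 pos [ 465.5 -155.2  213.8] yaw 0.545 j6 -0.94 F [ 1.   0.3 -1.8] M [-0.07  0.03 -0.  ] gap 41.8
dp [-32.   63.6 -49.6] turn [-0.1 -0.   0.2]
```

Emit:
{"fn": "servo_tool", "kwargs": {
  "commands": [
    {"dp": [-16,5,-24],"turn": [0,0,0]},
    {"dp": [-28,20,-44],"turn": [0,0,0]},
    {"dp": [-32,45,-49.6],"turn": [0,0,0]},
    {"dp": [-32,63,-49.6],"turn": [-0.1,0,0.2]},
    {"dp": [-32,63.6,-49.6],"turn": [-0.1,0,0.2]}
  ]
}}

```text
clock: 15.35
eef_pos: [462.2, -213.7, 146.2]
eef_rot: [-1.566, 0.004, 0.544]
wrist_force: [-0.8, 0.4, -2.5]
finger_gap: 41.8
```

```bash
python3 -c "
from h import *
go([464,-214,40],0.545); s,c=wrist('w9');go([464,-214,40],0.545)
X=world(c); m=(X[...,2]<14)&(X[...,2]>-10)&(np.hypot(X[...,0]-464,X[...,1]+214)<50); print(np.nanmedian(X[m][:,2]))
c=manip.camera('top');cv2.imwrite('pics/top9.png',c['img'][:,:,::-1])"
```

```text
t 15.35 pos [ 462.2 -213.7  146.2] yaw 0.544 j6 -1.05 F [-0.8  0.4 -2.5] M [-0.07  0.11 -0.02] gap 41.8
dp [  1.8 106.2  -1.6] turn [-0.3 -0.1 -0.2]
t 15.40 pos [ 463.1 -213.7  148.3] yaw 0.544 j6 -1.05 F [ 1.   0.8 -1.1] M [-0.04 -0.04  0.05] gap 42.1
dp [  0.9 108.3  -1. ] turn [-0.2 -0.  -0.1]
4.803730120259272
```

View pics/w9.png

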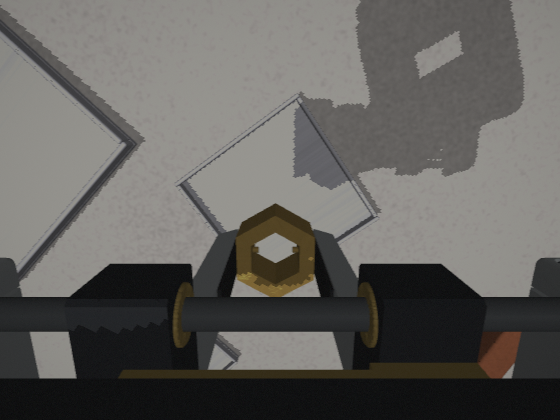

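View pics/top9.png

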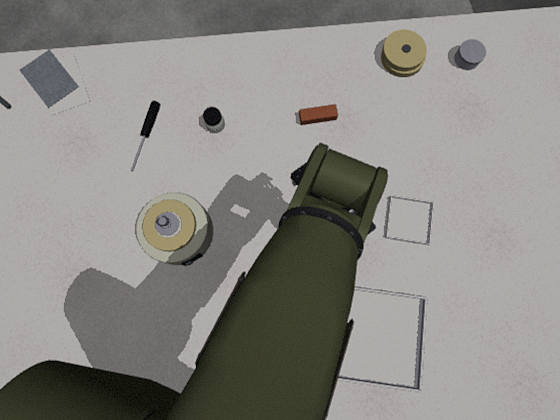

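Emit:
{"fn": "servo_tool", "kwargs": {
  "commands": [
    {"dp": [0.9,25,-1],"turn": [-0.2,0,-0.1]},
    {"dp": [0.9,55,-1],"turn": [-0.2,0,-0.1]},
    {"dp": [0.9,85,-1],"turn": [-0.2,0,-0.1]},
    {"dp": [0.9,106,-1],"turn": [-0.2,0,-0.1]},
    {"dp": [0.9,108.3,-1],"turn": [-0.2,0,-0.1]}
  ]
}}

```text
clock: 15.87
eef_pos: [464.2, -213.3, 39.6]
eef_rot: [-1.571, 0.001, 0.546]
wrist_force: [0.2, 0.5, -2.2]
finger_gap: 42.0
```

Emit:
{"fn": "servo_tool", "kwargs": {
  "commands": [
    {"dp": [0,6,0],"turn": [0,0,0]},
    {"dp": [0,12,0],"turn": [0,0,0]},
    {"dp": [0,17,0],"turn": [0,0,0]},
    {"dp": [0,21,0],"turn": [0,0,0]},
    {"dp": [0,22,0],"turn": [0,0,0]}
  ]
}}

```text
clock: 16.28
eef_pos: [464.3, -213.4, 17.7]
eef_rot: [-1.571, 0.001, 0.546]
wrist_force: [-0.0, -0.2, -1.6]
finger_gap: 42.0
```

```bash
python3 -c "
from h import *
go([464,-214,12],0.545)"
```

```text
t 16.28 pos [ 464.3 -213.4   17.7] yaw 0.546 j6 -1.05 F [-0.  -0.2 -1.6] M [ 0.02  0.04 -0.01] gap 42.0
dp [-0.6  5.7 -0.4] turn [ 0.  0. -0.]
```

Emit:
{"fn": "servo_tool", "kwargs": {
  "commands": [
    {"dp": [0,2,0],"turn": [0,0,0]},
    {"dp": [0,4,0],"turn": [0,0,0]},
    {"dp": [0,6,0],"turn": [0,0,0]},
    {"dp": [0,6.5,0],"turn": [0,0,0]}
  ]
}}

```text
clock: 16.62
eef_pos: [464.3, -213.4, 11.0]
eef_rot: [-1.571, 0.001, 0.546]
wrist_force: [-0.2, -0.3, -1.9]
finger_gap: 41.8
```

Emit:
{"fn": "servo_tool", "kwargs": {
  "commands": [
    {"dp": [0,0.5,0],"turn": [0,0,0]},
    {"dp": [0,1,0],"turn": [0,0,0]},
    {"dp": [0,1,0],"turn": [0,0,0]}
  ]
}}

```text
clock: 16.87
eef_pos: [464.3, -213.4, 10.0]
eef_rot: [-1.571, 0.001, 0.546]
wrist_force: [0.3, -0.3, -0.5]
finger_gap: 41.8
```

Emit:
{"fn": "servo_tool", "kwargs": {
  "commands": [
    {"dp": [0,0.4,0],"turn": [0,0,0]},
    {"dp": [0,0.8,0],"turn": [0,0,0]},
    {"dp": [0,0.8,0],"turn": [0,0,0]}
  ]
}}

```text
clock: 17.12
eef_pos: [464.5, -213.5, 9.9]
eef_rot: [-1.572, 0.001, 0.546]
wrist_force: [-3.2, 2.0, 7.7]
finger_gap: 41.8
```

Touchdown felt at TCP z 10. I'll relax the contact, open part-way, and retreat straight up.

Emit:
{"fn": "servo_tool", "kwargs": {
  "commands": [
    {"dp": [0,0,0],"turn": [0,0,0]},
    {"dp": [0,0,0],"turn": [0,0,0]}
  ]
}}

```text
clock: 17.28
eef_pos: [464.6, -213.5, 10.0]
eef_rot: [-1.572, 0.0, 0.546]
wrist_force: [-0.8, -0.3, -1.4]
finger_gap: 41.8
```

Emit:
{"fn": "servo_tool", "kwargs": {
  "commands": [
    {"dp": [0,0,0],"turn": [0,0,0]},
    {"dp": [0,0,0],"turn": [0,0,0]},
    {"dp": [0,0,0],"turn": [0,0,0]},
    {"dp": [0,0,0],"turn": [0,0,0]},
    {"dp": [0,0,0],"turn": [0,0,0]}
  ],
  "grip": -0.4
}}

```text
clock: 17.7
eef_pos: [464.6, -213.5, 10.0]
eef_rot: [-1.572, 0.0, 0.546]
wrist_force: [-0.3, 0.3, -0.2]
finger_gap: 65.7
```

Emit:
{"fn": "servo_tool", "kwargs": {
  "commands": [
    {"dp": [0,-5,0],"turn": [0,0,0]},
    {"dp": [0,-15,0],"turn": [0,0,0]},
    {"dp": [0,-35,0],"turn": [0,0,0]},
    {"dp": [0,-60,0],"turn": [0,0,0]},
    {"dp": [0,-90,0],"turn": [0,0,0]}
  ]
}}

```text
clock: 18.12
eef_pos: [464.0, -213.2, 101.1]
eef_rot: [-1.571, 0.001, 0.546]
wrist_force: [0.1, 0.4, -0.5]
finger_gap: 65.6
```

Emit:
{"fn": "servo_tool", "kwargs": {
  "commands": [
    {"dp": [0,-30,0],"turn": [0,0,0]},
    {"dp": [0,-60,0],"turn": [0,0,0]},
    {"dp": [0,-85,0],"turn": [0,0,0]},
    {"dp": [0,-90,0],"turn": [0,0,0]},
    {"dp": [0,-90,0],"turn": [0,0,0]}
  ]
}}

```text
clock: 18.53
eef_pos: [464.6, -213.4, 193.4]
eef_rot: [-1.574, -0.001, 0.546]
wrist_force: [-0.3, -0.2, -1.1]
finger_gap: 65.8
```

```bash
python3 -c "
from h import *
go([464,-214,12],0.545); s,c=wrist('w10')
X=world(c); m=(X[...,2]>24)&(X[...,2]<60)&(np.hypot(X[...,0]-464,X[...,1]+214)<45); print(m.sum(),X[m].mean(0),X[m][:,2].std())
c=manip.camera('scene');cv2.imwrite('pics/scene10.png',c['img'][:,:,::-1])"
```

```text
t 18.53 pos [ 464.6 -213.4  193.4] yaw 0.546 j6 -1.05 F [-0.3 -0.2 -1.1] M [-0.06  0.06 -0.06] gap 65.8
dp [ -1.  181.4   0.4] turn [0.2 0.  0.1]
844 [ 465.22013496 -211.35485029   32.39918809] 1.704312809823174
```

View pics/w10.png

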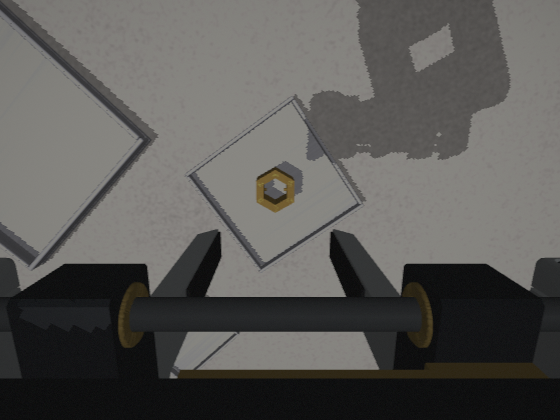

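View pics/scene10.png

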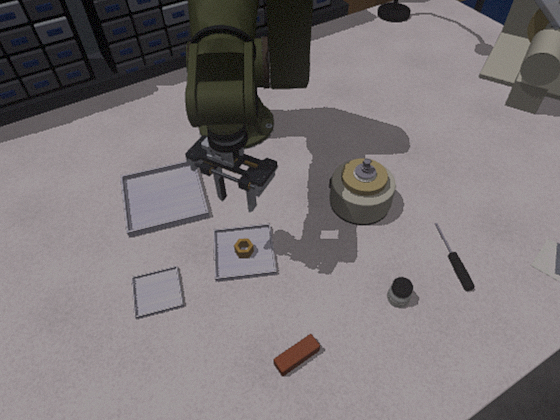

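The nut stands upright and centred in the medium tray: wrist px (275,189), scene px (243,248). Its top is at z 32, as expected. The spindle is bare, and the jar, bar and screwdriver have not moved.

```bash
python3 -c "
from h import *
print(manip.sign_off())"
```

```text
the job is handed in; nothing more can be done
None
```

The nut is off the spindle and standing upright in the middle of the medium (150 mm) parts tray. I handed the job in at about 18.6 s.

**Unscrewing:** I turned it clockwise in two grips, regripping once at about 1.9 rad while it was still on the thread. It climbed freely, with no more than about 3 N at the wrist.

**Safety catch:** I lifted it lightly against the catch, with about 2 N showing above its weight. It passed the slots at about 2.8 to 3.0 rad clockwise, and the wrist camera showed both lugs in the gaps. I then lifted it straight off and carried it over.

**Setting down:** The nut met the tray floor with about 8 to 10 N. I relaxed that before opening the jaws and backed straight up.

**Last checks:** The top of the nut measures z ≈ 32 mm, which matches 28 mm standing on a 4 mm floor. The spindle is bare, the gripper is clear, and the jar, bar and screwdriver look unmoved by eye.

**Disagreement:** The top and wrist cameras differed by about 3 mm on the spindle's y position. I settled it by centring the nut between the fingers in the wrist view, and the grip then showed no side force.

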